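# Put away the lab kit: bottles, caps and meter

### The job

Tidy the lab bench by kind: stand the two amber bottles in the black tray and lay the two blue caps flat in the white tray, one to each compartment, and lay the red meter flat, display up, in the free space of the cardboard kit box, lengthwise beside the white carton. Any order will do; keep the bottles upright and do not drop the bottles or the meter. Leave the white cap and the brass weight where they are.

Things in the scene. Friction and masses are not known exactly. Their poses are not given: they have to be found in the camera images.
- bottle_white: Small amber reagent bottle with a white cap; stands upright; body 40 mm in diameter and straight from the bottom to 56 mm up, then a shoulder, neck and a white screw cap 26 mm in diameter, total height 85 mm; about 100 g. Origin at the centre of its underside, z up.
- bottle_black: Small amber reagent bottle with a black cap; stands upright; body 40 mm in diameter and straight from the bottom to 56 mm up, then a shoulder, neck and a black screw cap 26 mm in diameter, total height 85 mm; about 100 g. Origin at the centre of its underside, z up.
- cap_large: Large blue screw cap; lies flat, a plain disc shape 50 mm in diameter and 26 mm high; 25 g. Origin at the centre of its underside, z up.
- cap_small: Small blue screw cap; lies flat, a plain disc shape 36 mm in diameter and 24 mm high; 15 g. Origin at the centre of its underside, z up.
- meter: Red handheld meter with a small grey display, lying flat, display up; 95 mm long (its x), 50 mm wide (its y), 28 mm high; about 150 g. Origin at the centre of its underside, z up.
- cap_tray: White plastic tray, open on top, footprint 150 (its x) x 170 mm (its y), walls and floor 4 mm thick; fixed to the bench; origin at the centre of its underside, z up. 22 mm high. A wall-high 4 mm divider along x leaves two equal compartments, 142 (x) x 79 mm (y), centred at y = -41.5 and +41.5 mm.
- bottle_tray: Black tray, open on top, footprint 150 (its x) x 170 mm (its y), walls and floor 4 mm thick; fixed to the bench; origin at the centre of its underside, z up. 28 mm high. A wall-high 4 mm divider along x leaves two equal compartments, 142 (x) x 79 mm (y), centred at y = -41.5 and +41.5 mm.
- kit_box: Brown cardboard kit box with white outer sides, open on top, footprint 150 (its x) x 170 mm (its y), walls and floor 4 mm thick; fixed to the bench; origin at the centre of its underside, z up. 40 mm high. A white carton with a blue line is fixed inside along the +x wall, 32 mm high; the free space beside it is 107 mm (x) by 162 mm (y), centred at x = -17.5 mm, y = 0. Its flap slopes down outside +x.
- cap_white: White screw cap with a black centre, 40 mm in diameter, 24 mm high, 30 g, lying flat; not part of the job. Origin at the centre of its underside.
- weight: Brass calibration weight, 28 mm in diameter, 42 mm high with a knob on top, 150 g, standing; not part of the job. Origin at the centre of its underside.
Things that resemble listed ones, but are neither listed nor needed, are in the scene too. What is shaped like the bottle_white but green is not meant.

How it is judged:
At the end, for the whole second after the job is handed in: Upright or flat within 6 degrees and at rest on the floor: one amber bottle in each black-tray compartment, one blue cap in each white-tray compartment, the meter display up in the kit box beside the carton, along the box's y within 17 degrees. White cap and weight within 20 mm of their start (z of bottle_white in the frame of bottle_tray between 0 and 0.008 m and x of bottle_white in the frame of bottle_tray between -0.058 and 0.058 m and angle between each of bottle_white, bottle_black, cap_large, cap_small, meter's own z axis and vertical below 0.1 rad and linear speed of each of bottle_white, bottle_black, cap_large, cap_small, meter below 0.02 m/s and angular speed of each of bottle_white, bottle_black, cap_large, cap_small, meter below 0.3 rad/s and z of bottle_black in the frame of bottle_tray between 0 and 0.008 m and x of bottle_black in the frame of bottle_tray between -0.058 and 0.058 m and ((y of bottle_white in the frame of bottle_tray between 0.015 and 0.068 m and y of bottle_black in the frame of bottle_tray between -0.068 and -0.015 m) or (y of bottle_white in the frame of bottle_tray between -0.068 and -0.015 m and y of bottle_black in the frame of bottle_tray between 0.015 and 0.068 m)) and z of cap_large in the frame of cap_tray between 0 and 0.008 m and x of cap_large in the frame of cap_tray between -0.058 and 0.058 m and z of cap_small in the frame of cap_tray between 0 and 0.008 m and x of cap_small in the frame of cap_tray between -0.058 and 0.058 m and ((y of cap_large in the frame of cap_tray between 0.015 and 0.068 m and y of cap_small in the frame of cap_tray between -0.068 and -0.015 m) or (y of cap_large in the frame of cap_tray between -0.068 and -0.015 m and y of cap_small in the frame of cap_tray between 0.015 and 0.068 m)) and z of meter in the frame of kit_box between 0 and 0.008 m and x of meter in the frame of kit_box between -0.0495 and 0.0145 m and y of meter in the frame of kit_box between -0.036 and 0.036 m and angle between the x axis of meter and the y axis of kit_box, either way round below 0.3 rad and distance of each of cap_white, weight from where it was at the start of the episode below 0.02 m); the robot touches nothing.
It fails at once if an amber bottle is tipped by more than 35 degrees (angle between any of bottle_white, bottle_black's own z axis and vertical above 0.61 rad).
It fails at once if a bottle or the meter is dropped (falls free at more than 0.7 m/s, some 25 mm) ((linear speed of bottle_white above 0.7 m/s and contact force between bottle_white and the fingers below 0.05 N and contact force between bottle_white and the arm below 0.05 N) or (linear speed of bottle_black above 0.7 m/s and contact force between bottle_black and the fingers below 0.05 N and contact force between bottle_black and the arm below 0.05 N) or (linear speed of meter above 0.7 m/s and contact force between meter and the fingers below 0.05 N and contact force between meter and the arm below 0.05 N)).
It fails at once if the white cap or the brass weight is shifted by more than 20 mm (distance of any of cap_white, weight from where it was at the start of the episode above 0.02 m).
It also fails if it takes over 144 s, if anything falls off the work surface, if the arm or the gripper's body presses on something with over 40 N, if the wrist force passes 120 N, or if a joint passes its speed limit or range.

### The arm

A 6-joint arm with a two-finger parallel gripper is mounted at the origin on the work surface. World frame = base frame: x ahead of the robot, y to its left, z up, the work surface at z = 0. Lengths are in m, angles in rad, forces in N, time in s.
With the tool pointing down it reaches from about 0.35 to 0.85 m from the base axis. Payload 8.1 kg.
Tool frame: the origin (TCP) lies midway between the tips of the shut fingers; the grasp point (between the pads) lies 19 mm behind it; z points along the fingers, y is the line along which they close (so a half turn about z gives the same grasp; the last joint's range is limited). The gripper opens to 93 mm and grips with 3 to 60 N. Pads are 15 mm wide; open, the fingers measure 128 mm over their backs; the gripper's body (75 mm by 188 mm) begins 65 mm behind the grasp point.
Start: joints at [-1.387, 0.13, 1.488, -0, 1.523, -0.085], TCP at [0.159, -0.578, 0.219] pointing down, gripper open.
Joint ranges: [-2.96, 2.96], [-0.89, 2.26], [0.02, 2.5], [-1.34, 4.48], [0, 2.73], [-2.66, 2.66]. Speed limits (rad/s): [2.39, 2.39, 2.79, 3.14, 3.14, 3.14].

### API

Orientations are given as a rotation vector (axis times angle).
In Python, from plant import robot, cams gives the robot as it stands. The module is installed in compiled form; this text tells all that it offers.
- The arm moves only by the tool play_rows, never from a script. Its arguments are lists of equal length, an entry for each row: "slide": the shift along the tool's x, y, z scaled (see below), a list of three; "twist": the turn, a rotation vector about the tool's x, y, z scaled (see below), a list of three. A call has exactly 8 rows; each row shifts and turns the commanded pose from where the row before left it, along the tool's axes as they then stand; what a row does not reach is not made up. The controller multiplies each number of a shift by 25 cm and each number of a turn by 60 degrees. A row lasts 1/10 s, in which the tool goes at most 50 mm and 8.59 degrees, less where a joint would pass 70% of its speed; a pose out of reach is approached as far as the arm can. A call with a number of a shift or a turn outside -1 to 1 is refused whole. A call with a gripper value outside its range is refused whole. "fingers" is the closure, from -1 (fully open) to 1 (shut), set as the call begins (left out, the last holds). The fingers move at their own pace and stop on an object; "force" is the grip in N (left out, the last holds). Time passes only in rows, so rows that do not move let the fingers close, or fill a call up. It gives the time, the measured TCP pose, the force, the opening and the grip force at its end, in the units of the state.
- robot.read_state(): the state, without advancing time (a new reading comes with each control period).
- cams.read_camera(name): name is "side" or "top"; returns (picture, depth): 400x640x3 uint8, red, green, blue; 400x640 float32, m along the optical axis (not along the pixel's ray), 0 where there is no reading.
- cams.get_calibration(name): a dict with "fx", "fy", "cx", "cy" (pixels), "k1" (the pictures are not rectified: a ray, as slopes to the right and down, at radius r is drawn at 1 + k1 r^2 times it, then the intrinsics apply), "world_from_camera" (4x4, takes a point from camera to world coordinates). Camera axes: x right, y down, z forward; pixel columns grow to the right and rows downward; lengths in m; the calibration is good to about 2 mm. A picture is of the moment at which its call begins. get_calibration takes no time and is no camera call.
- robot.close_job(): hands the job in; it is judged then, once.
The state is a dict: "t": time; "q": joint angles; "dq": joint speeds; "joint_torque": joint torques, N m; "tool_pos": TCP position; "orientation": TCP orientation; "force": force on the tool from outside, world axes, zero at the start; "wrist_torque": the same for the moment, N m; "opening": finger opening in m; "gripper_force": force on a finger pad.
Only numpy, scipy, OpenCV 4.12 (cv2) and the standard library are available. Lean on these libraries where they do the work, as an engineer would, in place of code of your own. Each camera call takes 0.05 s, during which the arm holds its last target. There are 200 camera calls.

## Working session

There is one attempt and no reset: what is moved stays moved. The work goes in short steps, Python scripts to look and compute and a tool call to move; the robot and the scene stay as the last step left them, time stands still between calls to the robot, and variables do not carry over. Pictures are saved under pics/ and viewed, at most 14 in all, crops included, and the job is handed in when it is done.

Besides the shell and the picture viewer there is one more tool, called after "Request:" as name(argument=value, ...) on one line, values as JSON. play_rows: Moves the arm, as the interface text tells. Shifts and turns lie within -1 to 1; 1 stands for 25 cm of shift or 60 degrees of turn. Its arguments: {"type":"object","properties":{"slide":{"type":"array"},"twist":{"type":"array"},"fingers":{"type":"number"},"force":{"type":"number"}},"required":["slide","twist"]}

```bash
mkdir -p pics; cat > h.py <<'E'
import numpy as np, cv2
from plant import robot, cams
def shot(name, tag):
    p,d=cams.read_camera(name); cv2.imwrite(f'pics/{tag}.png',p[:,:,::-1]); np.savez(f'{tag}.npz',p=p,d=d); return p,d
def pts(name,uv,dep=None,z=None):
    c=cams.get_calibration(name); uv=np.atleast_2d(np.float64(uv))
    s0=np.stack([(uv[:,0]-c['cx'])/c['fx'],(uv[:,1]-c['cy'])/c['fy']],1); s=s0.copy()
    for _ in range(20): s=s0/(1+c['k1']*(s**2).sum(1,keepdims=True))
    r=np.c_[s,np.ones(len(s))]; T=np.array(c['world_from_camera'])
    if dep is not None: return (r*np.reshape(dep,(-1,1)))@T[:3,:3].T+T[:3,3]
    w=r@T[:3,:3].T; return T[:3,3]+w*((z-T[2,3])/w[:,2])[:,None]
E
python3 - <<'E'
from h import *
for n in('side','top'):
    shot(n,n+'0'); print(cams.get_calibration(n))
print(robot.read_state())
E
```

```text
{'fx': 501.6506227363648, 'fy': 501.6506227363648, 'cx': 316.5903888542814, 'cy': 208.65614745052417, 'k1': 0.01920568360371665, 'world_from_camera': array([[-0.92848883, -0.2599702 ,  0.2651867 ,  0.19165149],
       [-0.37084819,  0.61160076, -0.69886775,  0.82831956],
       [ 0.0194964 , -0.74723491, -0.66427395,  0.81213783],
       [ 0.        ,  0.        ,  0.        ,  1.        ]])}
{'fx': 392.7733848611714, 'fy': 392.7733848611714, 'cx': 321.40566919776296, 'cy': 203.3341321197072, 'k1': -0.07204364524551905, 'world_from_camera': array([[-4.16321796e-04, -9.88986689e-01,  1.48003904e-01,
         3.45205549e-01],
       [-9.99701484e-01, -3.20395298e-03, -2.42214177e-02,
         1.58583114e-02],
       [ 2.44288572e-02, -1.47969806e-01, -9.88690127e-01,
         1.12654682e+00],
       [ 0.00000000e+00,  0.00000000e+00,  0.00000000e+00,
         1.00000000e+00]])}
{'t': 0.1, 'q': array([-1.38739560e+00,  1.31065626e-01,  1.48914394e+00, -1.35031005e-05,
        1.52298624e+00, -8.54085472e-02]), 'dq': array([ 0.00017932, -0.00024404, -0.00299761,  0.00019432, -0.00055315,
        0.0004195 ]), 'joint_torque': array([ 1.10181962e-03, -5.61338818e+01, -4.93097198e+01,  7.69816828e-02,
        2.91630684e-02, -8.22966058e-05]), 'tool_pos': array([ 0.15927119, -0.57796063,  0.21771881]), 'orientation': array([-3.11167326e+00, -4.20761026e-01,  1.44419879e-04]), 'force': array([ 0.60627929, -0.51478244, -0.01004651]), 'wrist_torque': array([-0.02405819, -0.00333626,  0.00258995]), 'gripper_force': 0.0, 'opening': 0.09307168886391441}
```

View pics/top0.png

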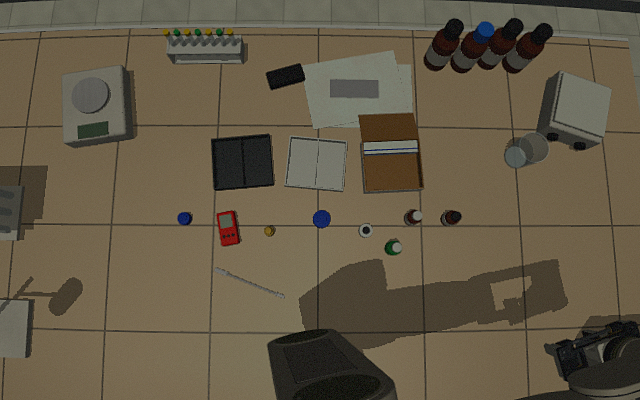

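View pics/side0.png

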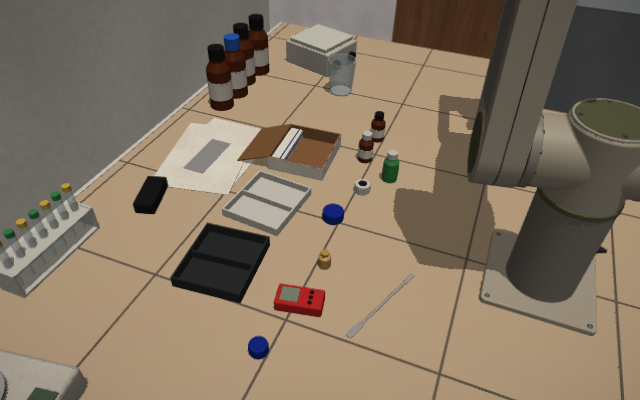

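Top view (up = +x, left = +y): white-cap bottle (413,217), black-cap bottle (452,217), green decoy (394,247), white cap (366,230), large blue cap (322,219), weight (270,231), meter (228,228), small blue cap (185,218). The black tray is at (242,162), the white tray at (316,163) and the kit box at (391,165). The side view agrees.

```bash
python3 - <<'E'
from h import *
def cloud(n):
    f=np.load(n+'0.npz'); d=f['d']; v,u=np.mgrid[:400,:640]
    P=pts(n,np.c_[u.ravel(),v.ravel()],d.ravel()).reshape(400,640,3); P[d==0]=np.nan
    return P,f['p']
C={n:cloud(n) for n in('top','side')}
for n,(P,p) in C.items(): print(n,'tbl z',[np.round(P[r,c],4) for r,c in ([(200,150),(250,200),(200,440)] if n=='top' else [(320,120),(240,290)])])
# objects: (top px, expected top z)
box={'white_b':(413,217,.085),'black_b':(452,217,.085),'green':(394,247,.085),'cap_w':(366,230,.024),'cap_l':(322,219,.026),'weight':(270,231,.042),'meter':(228,228,.028),'cap_s':(185,218,.024)}
for k,(u,v,h) in box.items():
    ctr=pts('top',[[u,v]],z=h)[0]
    for n,(P,p) in C.items():
        m=(np.hypot(P[...,0]-ctr[0],P[...,1]-ctr[1])<(.07 if k=='meter' else .035))&(P[...,2]>.012)
        Q=P[m]; 
        if not len(Q): print(k,n,'none');continue
        zt=np.percentile(Q[:,2],97); T=Q[Q[:,2]>max(zt-.006,0)]
        r=cv2.minAreaRect((T[:,:2]*1000).astype(np.float32))
        print(k,n,len(T),'ztop %.3f'%zt,'mean',T.mean(0).round(4),'rect',np.round(r[0],1),np.round(r[1],1),round(r[2],1))
for k,(u,v,h) in {'btray':(242,162,.028),'ctray':(316,163,.022),'kit':(391,165,.04)}.items():
    ctr=pts('top',[[u,v]],z=h)[0]
    for n,(P,p) in C.items():
        Q=P[(abs(P[...,0]-ctr[0])<.095)&(abs(P[...,1]-ctr[1])<.095)&(P[...,2]>h-.008)&(P[...,2]<h+.01)]
        r=cv2.minAreaRect((Q[:,:2]*1000).astype(np.float32)); print(k,n,len(Q),ctr.round(3),'z',np.median(Q[:,2]).round(4),r)
E
```

```text
top tbl z [array([5.220e-01, 4.877e-01, 5.000e-04]), array([ 0.3782,  0.3347, -0.0004]), array([ 0.5254, -0.3623, -0.003 ])]
side tbl z [array([0.7419, 0.4241, 0.0043]), array([0.5303, 0.1002, 0.0034])]
white_b top 67 ztop 0.086 mean [ 0.4692 -0.268   0.0843] rect [ 470.  -267.9] [22.4 23.5] 44.2
white_b side 62 ztop 0.087 mean [ 0.471  -0.2637  0.0854] rect [ 472.  -266.1] [23.5 29.4] 21.7
black_b top 73 ztop 0.086 mean [ 0.4678 -0.3777  0.0839] rect [ 468.2 -378. ] [24.5 25.7] 39.4
black_b side 51 ztop 0.087 mean [ 0.4697 -0.3725  0.0854] rect [ 471.  -375.2] [22.4 31.5] 31.1
green top 74 ztop 0.087 mean [ 0.3833 -0.2107  0.0847] rect [ 383.2 -209.7] [23.8 23.9] 86.8
green side 67 ztop 0.087 mean [ 0.3852 -0.2056  0.0855] rect [ 386.2 -206.5] [26.  25.3] 61.1
cap_w top 130 ztop 0.027 mean [ 0.4339 -0.1367  0.0239] rect [ 433.4 -135.5] [37.2 37. ] 89.0
cap_w side 131 ztop 0.028 mean [ 0.4358 -0.1319  0.0254] rect [ 436.6 -133. ] [37.4 36.9] 33.4
cap_l top 219 ztop 0.029 mean [ 0.4664 -0.0107  0.0258] rect [466.1 -10.6] [47.9 46.6] 45.5
cap_l side 242 ztop 0.030 mean [ 0.4669 -0.006 
[... 744 characters left out ...]
 0.217 0.028] z 0.0268 ((633.819091796875, 221.6771240234375), (152.0288848876953, 175.6930389404297), 5.696188926696777)
ctray top 434 [0.628 0.004 0.022] z 0.0205 ((630.5008544921875, 5.223503112792969), (170.5050506591797, 151.50799560546875), 84.87627410888672)
ctray side 944 [0.628 0.004 0.022] z 0.0208 ((631.9638671875, 7.736564636230469), (175.80979919433594, 153.2634735107422), 85.11019134521484)
kit top 950 [ 0.619 -0.21   0.04 ] z 0.0368 ((632.0286865234375, -213.93170166015625), (170.48526000976562, 171.3062744140625), 3.027581214904785)
kit side 1119 [ 0.619 -0.21   0.04 ] z 0.0369 ((632.384765625, -211.41598510742188), (170.66433715820312, 180.19686889648438), 2.455353021621704)
```

Request:
play_rows(slide=[[0,0,0],[0,0,0],[0,0,0],[0,0,0],[0,0,0],[0,0,0],[0,0,0],[0,0,0]], twist=[[0,0,-0.14],[0,0,-0.14],[0,0,-0.14],[0,0,-0.14],[0,0,-0.14],[0,0,-0.14],[0,0,-0.14],[0,0,-0.14]], fingers=-1, force=25)

```text
t: 0.9
tool_pos: [0.1593, -0.5781, 0.218]
orientation: [-2.353, -2.08, -0.001]
force: [-0.3, -0.6, 0.0]
opening: 0.0928
gripper_force: 0.0
```

```bash
cat >> h.py <<'E'
from scipy.spatial.transform import Rotation as Ro
def plan(*targets):
    "targets (x,y,z); total tool-axis shift in interface units for each leg from here, tool kept as it stands"
    s=robot.read_state(); R=Ro.from_rotvec(s['orientation']).as_matrix(); p=s['tool_pos']
    print('t %.1f'%s['t'],p.round(4),'psi %.1f'%np.degrees(np.arctan2(R[1,0],R[0,0])),'tilt %.2f'%np.degrees(np.arccos(-R[2,2])),'open %.4f'%s['opening'],s['gripper_force'],'q',s['q'].round(2))
    for t in targets:
        d=R.T@(np.array(t)-p); print(t,'units',(d/.25).round(3),'len %.3f'%np.linalg.norm(d)); p=np.array(t)
E
python3 -c "
from h import *
plan((.469,-.376,.15),(.469,-.376,.024))"
```

```text
t 0.9 [ 0.1593 -0.5781  0.218 ] psi 82.9 tilt 0.07 open 0.0928 0.0 q [-1.39  0.13  1.49  0.    1.52 -1.26]
(0.469, -0.376, 0.15) units [0.954 1.13  0.273] len 0.376
(0.469, -0.376, 0.024) units [-0.001  0.     0.504] len 0.126
```

Request:
play_rows(slide=[[0.119,0.141,0.034],[0.119,0.141,0.034],[0.119,0.141,0.034],[0.119,0.141,0.034],[0.119,0.141,0.034],[0.119,0.141,0.034],[0.119,0.141,0.034],[0.12,0.142,0.034]], twist=[[0,0,0],[0,0,0],[0,0,0],[0,0,0],[0,0,0],[0,0,0],[0,0,0],[0,0,0]])

```text
t: 1.7
tool_pos: [0.4711, -0.3771, 0.1499]
orientation: [-2.36, -2.073, 0.0]
force: [0.2, -0.6, -0.2]
opening: 0.0932
gripper_force: 0.0
```

```bash
python3 -c "
from h import *
plan((.469,-.376,.024))"
```

```text
t 1.7 [ 0.4711 -0.3771  0.1499] psi 82.6 tilt 0.03 open 0.0932 0.0 q [-0.76  0.18  1.56 -0.    1.4  -0.63]
(0.469, -0.376, 0.024) units [ 0.003 -0.009  0.504] len 0.126
```

Request:
play_rows(slide=[[0,-0.009,0.1],[0,0,0.1],[0,0,0.1],[0,0,0.08],[0,0,0.06],[0,0,0.04],[0,0,0.024],[0,0,0]], twist=[[0,0,0],[0,0,0],[0,0,0],[0,0,0],[0,0,0],[0,0,0],[0,0,0],[0,0,0]])

```text
t: 2.5
tool_pos: [0.4675, -0.3781, 0.0242]
orientation: [-2.36, -2.073, 0.0]
force: [-0.0, 0.4, 0.4]
opening: 0.0928
gripper_force: 0.0
```

Request:
play_rows(slide=[[0,0,0],[0,0,0],[0,0,0],[0,0,0],[0,0,0],[0,0,0],[0,0,0],[0,0,0]], twist=[[0,0,0],[0,0,0],[0,0,0],[0,0,0],[0,0,0],[0,0,0],[0,0,0],[0,0,0]], fingers=1, force=25)

```text
t: 3.3
tool_pos: [0.4678, -0.3783, 0.0247]
orientation: [2.36, 2.073, 0.0]
force: [0.8, -0.0, 0.3]
opening: 0.0393
gripper_force: 25.0
```

```bash
python3 -c "
from h import *
plan((.469,-.376,.14),(.629,.262,.14),(.629,.262,.032))"
```

```text
t 3.3 [ 0.4678 -0.3783  0.0247] psi 82.6 tilt 0.01 open 0.0393 24.999350356520154 q [-0.77  0.31  1.66  0.    1.18 -0.64]
(0.469, -0.376, 0.14) units [ 0.01   0.004 -0.461] len 0.115
(0.629, 0.262, 0.14) units [ 2.613  0.306 -0.   ] len 0.658
(0.629, 0.262, 0.032) units [ 0.    -0.     0.432] len 0.108
```

Request:
play_rows(slide=[[0,0,-0.04],[0,0,-0.1],[0,0,-0.1],[0,0,-0.1],[0,0,-0.08],[0,0,-0.04],[0.08,0.01,0],[0.14,0.016,0]], twist=[[0,0,0],[0,0,0],[0,0,0],[0,0,0],[0,0,0],[0,0,0],[0,0,0],[0,0,0]])

```text
t: 4.1
tool_pos: [0.4808, -0.3247, 0.1393]
orientation: [-2.363, -2.07, 0.0]
force: [1.3, 0.2, -1.1]
opening: 0.0399
gripper_force: 25.0
```

Request:
play_rows(slide=[[0.16,0.019,0],[0.16,0.019,0],[0.16,0.019,0],[0.16,0.019,0],[0.16,0.019,0],[0.16,0.019,0],[0.16,0.019,0],[0.16,0.019,0]], twist=[[0,0,0],[0,0,0],[0,0,0],[0,0,0],[0,0,0],[0,0,0],[0,0,0],[0,0,0]])

```text
t: 4.9
tool_pos: [0.559, -0.0093, 0.1383]
orientation: [-2.358, -2.073, 0.002]
force: [0.5, -1.0, -0.2]
opening: 0.0397
gripper_force: 25.0
```

Request:
play_rows(slide=[[0.16,0.019,0],[0.16,0.019,0],[0.16,0.019,0],[0.16,0.019,0],[0.16,0.019,0],[0.15,0.017,0],[0.1,0.01,0],[0.06,0.006,0]], twist=[[0,0,0],[0,0,0],[0,0,0],[0,0,0],[0,0,0],[0,0,0],[0,0,0],[0,0,0]])

```text
t: 5.7
tool_pos: [0.626, 0.2617, 0.1379]
orientation: [-2.357, -2.075, 0.003]
force: [0.7, -0.2, -1.0]
opening: 0.0399
gripper_force: 25.0
```

```bash
python3 -c "
from h import *
plan((.629,.262,.032))"
```

```text
t 5.7 [0.626  0.2617 0.1379] psi 82.7 tilt 0.15 open 0.0399 24.998412170098163 q [0.32 0.39 1.33 0.   1.42 0.45]
(0.629, 0.262, 0.032) units [0.003 0.013 0.424] len 0.106
```

Request:
play_rows(slide=[[0,0.01,0.08],[0,0,0.1],[0,0,0.1],[0,0,0.07],[0,0,0.04],[0,0,0.02],[0,0,0.014],[0,0,0.008]], twist=[[0,0,0],[0,0,0],[0,0,0],[0,0,0],[0,0,0],[0,0,0],[0,0,0],[0,0,0]])

```text
t: 6.5
tool_pos: [0.6308, 0.2588, 0.0326]
orientation: [2.36, 2.073, 0.002]
force: [0.1, 0.1, -1.1]
opening: 0.0395
gripper_force: 25.0
```

Request:
play_rows(slide=[[0,0,0.004],[0,0,0],[0,0,0],[0,0,0],[0,0,0],[0,0,0],[0,0,0],[0,0,0]], twist=[[0,0,0],[0,0,0],[0,0,0],[0,0,0],[0,0,0],[0,0,0],[0,0,0],[0,0,0]])

```text
t: 7.3
tool_pos: [0.6301, 0.2586, 0.0306]
orientation: [-2.36, -2.073, 0.0]
force: [-0.2, 0.5, -0.5]
opening: 0.0397
gripper_force: 25.0
```

Request:
play_rows(slide=[[0,0,0.004],[0,0,0.002],[0,0,0],[0,0,0],[0,0,0],[0,0,0],[0,0,0],[0,0,0]], twist=[[0,0,0],[0,0,0],[0,0,0],[0,0,0],[0,0,0],[0,0,0],[0,0,0],[0,0,0]])

```text
t: 8.1
tool_pos: [0.6301, 0.2587, 0.0292]
orientation: [-2.36, -2.073, -0.0]
force: [-0.1, -0.5, -1.2]
opening: 0.0397
gripper_force: 25.0
```

Request:
play_rows(slide=[[0,0,0],[0,0,0],[0,0,0],[0,0,0],[0,0,0],[0,0,0],[0,0,-0.04],[0,0,-0.1]], twist=[[0,0,0],[0,0,0],[0,0,0],[0,0,0],[0,0,0],[0,0,0],[0,0,0],[0,0,0]], fingers=-0.5)

```text
t: 8.9
tool_pos: [0.6279, 0.2579, 0.0619]
orientation: [-2.359, -2.072, 0.008]
force: [0.2, -0.2, -0.5]
opening: 0.0699
gripper_force: 0.0
```

```bash
python3 -c "
from h import *
plan((.629,.262,.15),(.470,-.267,.15),(.470,-.267,.024))"
```

```text
t 8.9 [0.6279 0.2579 0.0619] psi 82.6 tilt 0.30 open 0.0699 0.0 q [0.31 0.46 1.39 0.   1.3  0.44]
(0.629, 0.262, 0.15) units [ 0.016  0.    -0.352] len 0.088
(0.47, -0.267, 0.15) units [-2.18  -0.358  0.007] len 0.552
(0.47, -0.267, 0.024) units [0.001 0.002 0.504] len 0.126
```

Request:
play_rows(slide=[[0,0,-0.15],[0,0,-0.14],[-0.06,-0.01,-0.06],[-0.18,-0.03,0],[-0.18,-0.03,0],[-0.18,-0.03,0],[-0.18,-0.03,0],[-0.18,-0.03,0]], twist=[[0,0,0],[0,0,0],[0,0,0],[0,0,0],[0,0,0],[0,0,0],[0,0,0],[0,0,0]], fingers=-1)

```text
t: 9.7
tool_pos: [0.559, 0.0243, 0.1527]
orientation: [2.359, 2.073, 0.001]
force: [0.3, -0.0, 0.4]
opening: 0.0928
gripper_force: 0.0
```

Request:
play_rows(slide=[[-0.18,-0.03,0],[-0.18,-0.03,0],[-0.18,-0.03,0],[-0.18,-0.03,0],[-0.18,-0.03,0],[-0.18,-0.03,0],[-0.12,-0.02,0],[0,0,0]], twist=[[0,0,0],[0,0,0],[0,0,0],[0,0,0],[0,0,0],[0,0,0],[0,0,0],[0,0,0]])

```text
t: 10.5
tool_pos: [0.4702, -0.269, 0.1527]
orientation: [2.363, 2.067, -0.001]
force: [-0.0, -0.7, 0.1]
opening: 0.0929
gripper_force: 0.0
```

```bash
python3 -c "
from h import *
plan((.470,-.267,.024))
shot('top','top1')"
```

```text
t 10.5 [ 0.4702 -0.269   0.1527] psi 82.4 tilt 0.12 open 0.0929 0.0 q [-0.61  0.01  1.73 -0.    1.39 -0.48]
(0.47, -0.267, 0.024) units [ 0.009 -0.002  0.515] len 0.129
```

View pics/top1.png

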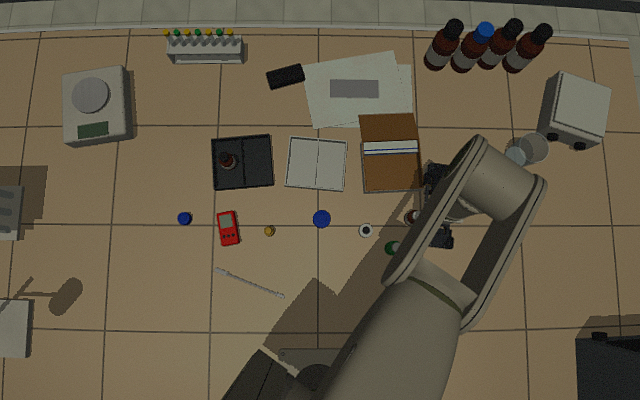

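The black-cap bottle stands in the left compartment at about (228,160); nothing else has moved. Next is the white-cap bottle.

Request:
play_rows(slide=[[0.009,0,0.1],[0,0,0.1],[0,0,0.1],[0,0,0.08],[0,0,0.06],[0,0,0.05],[0,0,0.025],[0,0,0]], twist=[[0,0,0],[0,0,0],[0,0,0],[0,0,0],[0,0,0],[0,0,0],[0,0,0],[0,0,0]])

```text
t: 11.35
tool_pos: [0.4714, -0.2625, 0.0223]
orientation: [-2.359, -2.073, 0.0]
force: [-0.4, 0.5, 0.4]
opening: 0.0929
gripper_force: 0.0
```

Request:
play_rows(slide=[[0,0,0],[0,0,0],[0,0,0],[0,0,0],[0,0,0],[0,0,0],[0,0,0],[0,0,0]], twist=[[0,0,0],[0,0,0],[0,0,0],[0,0,0],[0,0,0],[0,0,0],[0,0,0],[0,0,0]], fingers=1, force=25)

```text
t: 12.15
tool_pos: [0.4716, -0.2631, 0.0229]
orientation: [-2.36, -2.073, 0.0]
force: [-0.5, 0.8, 0.7]
opening: 0.0392
gripper_force: 25.0
```

```bash
python3 -c "
from h import *
s=robot.read_state()['tool_pos']
plan((s[0],s[1],.14),(.636,.178,.14),(.636,.178,.032))"
```

```text
t 12.2 [ 0.4716 -0.2631  0.0229] psi 82.6 tilt 0.00 open 0.0392 24.999919218899436 q [-0.6   0.16  1.83 -0.    1.15 -0.47]
(np.float64(0.47156519362574506), np.float64(-0.2630621618330958), 0.14) units [-0.    -0.    -0.468] len 0.117
(0.636, 0.178, 0.14) units [ 1.834  0.425 -0.   ] len 0.471
(0.636, 0.178, 0.032) units [0.    0.    0.432] len 0.108
```

Request:
play_rows(slide=[[0,0,-0.04],[0,0,-0.1],[0,0,-0.1],[0,0,-0.1],[0,0,-0.08],[0,0,-0.05],[0.08,0.019,0],[0.14,0.032,0]], twist=[[0,0,0],[0,0,0],[0,0,0],[0,0,0],[0,0,0],[0,0,0],[0,0,0],[0,0,0]])

```text
t: 12.95
tool_pos: [0.4913, -0.2112, 0.1412]
orientation: [2.362, 2.069, -0.0]
force: [0.5, -0.5, -1.5]
opening: 0.0399
gripper_force: 25.0
```

Request:
play_rows(slide=[[0.16,0.037,0],[0.16,0.037,0],[0.16,0.037,0],[0.16,0.037,0],[0.16,0.037,0],[0.16,0.037,0],[0.16,0.037,0],[0.16,0.037,0]], twist=[[0,0,0],[0,0,0],[0,0,0],[0,0,0],[0,0,0],[0,0,0],[0,0,0],[0,0,0]])

```text
t: 13.75
tool_pos: [0.6059, 0.0994, 0.1402]
orientation: [-2.36, -2.073, 0.001]
force: [0.9, 0.0, -1.2]
opening: 0.0399
gripper_force: 25.0
```

Request:
play_rows(slide=[[0.15,0.035,0],[0.1,0.025,0],[0.06,0.014,0],[0.024,0.004,0],[0,0,0.06],[0,0,0.08],[0,0,0.08],[0,0,0.05]], twist=[[0,0,0],[0,0,0],[0,0,0],[0,0,0],[0,0,0],[0,0,0],[0,0,0],[0,0,0]])

```text
t: 14.55
tool_pos: [0.6343, 0.176, 0.0698]
orientation: [-2.361, -2.071, 0.005]
force: [0.1, 0.4, -1.5]
opening: 0.0389
gripper_force: 25.0
```

```bash
python3 -c "
from h import *
plan((.636,.178,.028))"
```

```text
t 14.6 [0.6343 0.176  0.0698] psi 82.5 tilt 0.21 open 0.0389 24.999655887944527 q [ 0.19  0.4   1.45 -0.    1.3   0.32]
(0.636, 0.178, 0.028) units [0.009 0.006 0.167] len 0.042
```

Request:
play_rows(slide=[[0,0,0.05],[0,0,0.04],[0,0,0.03],[0,0,0.02],[0,0,0.012],[0,0,0.008],[0,0,0.004],[0,0,0]], twist=[[0,0,0],[0,0,0],[0,0,0],[0,0,0],[0,0,0],[0,0,0],[0,0,0],[0,0,0]])

```text
t: 15.35
tool_pos: [0.6362, 0.1781, 0.0322]
orientation: [2.36, 2.073, 0.001]
force: [1.0, 0.1, -1.6]
opening: 0.0392
gripper_force: 25.0
```

Request:
play_rows(slide=[[0,0,0],[0,0,0],[0,0,0],[0,0,0],[0,0,0],[0,0,0],[0,0,0],[0,0,0]], twist=[[0,0,0],[0,0,0],[0,0,0],[0,0,0],[0,0,0],[0,0,0],[0,0,0],[0,0,0]])

```text
t: 16.15
tool_pos: [0.636, 0.178, 0.0319]
orientation: [2.36, 2.073, 0.0]
force: [0.6, -0.4, -0.8]
opening: 0.0394
gripper_force: 25.0
```

5 mm still to go.

Request:
play_rows(slide=[[0,0,0.006],[0,0,0.006],[0,0,0.006],[0,0,0],[0,0,0],[0,0,0],[0,0,0],[0,0,0]], twist=[[0,0,0],[0,0,0],[0,0,0],[0,0,0],[0,0,0],[0,0,0],[0,0,0],[0,0,0]])

```text
t: 16.95
tool_pos: [0.636, 0.178, 0.0274]
orientation: [2.36, 2.073, 0.0]
force: [-0.2, 0.7, -1.6]
opening: 0.0394
gripper_force: 25.0
```

Request:
play_rows(slide=[[0,0,0],[0,0,0],[0,0,0],[0,0,0],[0,0,0],[0,0,0],[0,0,-0.04],[0,0,-0.1]], twist=[[0,0,0],[0,0,0],[0,0,0],[0,0,0],[0,0,0],[0,0,0],[0,0,0],[0,0,0]], fingers=-0.5)

```text
t: 17.75
tool_pos: [0.6338, 0.1775, 0.0603]
orientation: [-2.358, -2.072, 0.007]
force: [1.0, -0.2, -0.6]
opening: 0.0693
gripper_force: 0.0
```

```bash
python3 -c "
from h import *
s=robot.read_state()['tool_pos']
plan((s[0],s[1],.14),(.467,.382,.14),(.467,.382,.005))"
```

```text
t 17.8 [0.6338 0.1775 0.0603] psi 82.6 tilt 0.30 open 0.0693 0.0 q [ 0.2   0.41  1.46 -0.    1.28  0.32]
(np.float64(0.6337903957271205), np.float64(0.17748569962202335), 0.14) units [-0.001 -0.002 -0.319] len 0.080
(0.467, 0.382, 0.14) units [ 0.725 -0.767  0.003] len 0.264
(0.467, 0.382, 0.005) units [0.001 0.003 0.54 ] len 0.135
```

Request:
play_rows(slide=[[0,0,-0.16],[0,0,-0.16],[0.12,-0.128,0],[0.12,-0.128,0],[0.12,-0.128,0],[0.12,-0.128,0],[0.12,-0.128,0],[0.12,-0.128,0]], twist=[[0,0,0],[0,0,0],[0,0,0],[0,0,0],[0,0,0],[0,0,0],[0,0,0],[0,0,0]], fingers=-1)

```text
t: 18.55
tool_pos: [0.4677, 0.3825, 0.1435]
orientation: [2.36, 2.073, 0.002]
force: [1.0, -0.0, -0.4]
opening: 0.093
gripper_force: 0.0
```

```bash
python3 -c "
from h import *
plan((.467,.382,.005))"
```

```text
t 18.6 [0.4677 0.3825 0.1435] psi 82.6 tilt 0.07 open 0.0930 0.0 q [ 0.6   0.19  1.57 -0.    1.39  0.73]
(0.467, 0.382, 0.005) units [-0.003 -0.003  0.554] len 0.139
```

Request:
play_rows(slide=[[0,0,0.12],[0,0,0.12],[0,0,0.12],[0,0,0.08],[0,0,0.06],[0,0,0.035],[0,0,0.015],[0,0,0]], twist=[[0,0,0],[0,0,0],[0,0,0],[0,0,0],[0,0,0],[0,0,0],[0,0,0],[0,0,0]])

```text
t: 19.35
tool_pos: [0.4691, 0.3814, 0.0053]
orientation: [2.36, 2.073, 0.001]
force: [-0.3, 0.1, 0.3]
opening: 0.0925
gripper_force: 0.0
```

Request:
play_rows(slide=[[0,0,0],[0,0,0],[0,0,0],[0,0,0],[0,0,0],[0,0,0],[0,0,0],[0,0,0]], twist=[[0,0,0],[0,0,0],[0,0,0],[0,0,0],[0,0,0],[0,0,0],[0,0,0],[0,0,0]], fingers=1, force=15)

```text
t: 20.15
tool_pos: [0.4688, 0.3812, 0.0049]
orientation: [2.36, 2.073, -0.0]
force: [-0.7, -0.1, 0.6]
opening: 0.0352
gripper_force: 15.0
```

```bash
python3 -c "
from h import *
s=robot.read_state()['tool_pos']
plan((s[0],s[1],.14),(.635,.048,.14),(.635,.048,.01))"
```

```text
t 20.1 [0.4688 0.3812 0.0049] psi 82.6 tilt 0.00 open 0.0352 15.001008063554764 q [ 0.6   0.34  1.66 -0.    1.15  0.73]
(np.float64(0.4687540045359108), np.float64(0.38115319100678563), 0.14) units [-0.    -0.    -0.541] len 0.135
(0.635, 0.048, 0.14) units [-1.236  0.831  0.   ] len 0.372
(0.635, 0.048, 0.01) units [0.   0.   0.52] len 0.130
```

Request:
play_rows(slide=[[0,0,-0.05],[0,0,-0.14],[0,0,-0.16],[0,0,-0.14],[0,0,-0.05],[-0.08,0.054,0],[-0.14,0.094,0],[-0.14,0.094,0]], twist=[[0,0,0],[0,0,0],[0,0,0],[0,0,0],[0,0,0],[0,0,0],[0,0,0],[0,0,0]])

```text
t: 20.95
tool_pos: [0.5171, 0.2835, 0.1398]
orientation: [-2.358, -2.076, 0.0]
force: [0.2, -0.1, -0.2]
opening: 0.0356
gripper_force: 15.0
```

Request:
play_rows(slide=[[-0.14,0.094,0],[-0.14,0.094,0],[-0.14,0.094,0],[-0.14,0.094,0],[-0.14,0.094,0],[-0.1,0.068,0],[-0.06,0.04,0],[-0.016,0.01,0]], twist=[[0,0,0],[0,0,0],[0,0,0],[0,0,0],[0,0,0],[0,0,0],[0,0,0],[0,0,0]])

```text
t: 21.75
tool_pos: [0.635, 0.0465, 0.1395]
orientation: [-2.362, -2.071, 0.001]
force: [0.3, 1.4, -1.6]
opening: 0.0355
gripper_force: 15.0
```

```bash
python3 -c "
from h import *
plan((.635,.048,.01))"
```

```text
t 21.8 [0.635  0.0465 0.1395] psi 82.5 tilt 0.03 open 0.0355 14.999867230653763 q [-0.01  0.28  1.47 -0.    1.4   0.12]
(0.635, 0.048, 0.01) units [ 0.006 -0.001  0.518] len 0.129
```

Request:
play_rows(slide=[[0,0,0.1],[0,0,0.12],[0,0,0.12],[0,0,0.08],[0,0,0.05],[0,0,0.025],[0,0,0.015],[0,0,0.008]], twist=[[0,0,0],[0,0,0],[0,0,0],[0,0,0],[0,0,0],[0,0,0],[0,0,0],[0,0,0]])

```text
t: 22.55
tool_pos: [0.6354, 0.0484, 0.0112]
orientation: [2.359, 2.073, 0.002]
force: [-0.9, -0.2, 0.3]
opening: 0.0354
gripper_force: 15.0
```

Request:
play_rows(slide=[[0,0,0],[0,0,0],[0,0,0],[0,0,0],[0,0,0],[0,0,0],[0,0,0],[0,0,-0.1]], twist=[[0,0,0],[0,0,0],[0,0,0],[0,0,0],[0,0,0],[0,0,0],[0,0,0],[0,0,0]], fingers=-0.4)

```text
t: 23.35
tool_pos: [0.6314, 0.048, 0.0314]
orientation: [-2.357, -2.07, 0.009]
force: [-1.2, -0.4, -0.7]
opening: 0.0652
gripper_force: 0.0
```

```bash
python3 -c "
from h import *
s=robot.read_state()['tool_pos']
plan((s[0],s[1],.1),(.467,-.009,.1),(.467,-.009,.005))"
```

```text
t 23.4 [0.6314 0.048  0.0314] psi 82.6 tilt 0.42 open 0.0652 0.0 q [-0.01  0.38  1.55 -0.    1.22  0.12]
(np.float64(0.6313684596197623), np.float64(0.048026094332343616), 0.1) units [-0.    -0.002 -0.274] len 0.069
(0.467, -0.009, 0.1) units [-0.311 -0.623  0.005] len 0.174
(0.467, -0.009, 0.005) units [0.    0.003 0.38 ] len 0.095
```

Request:
play_rows(slide=[[0,0,-0.13],[0,0,-0.12],[-0.06,-0.12,0],[-0.07,-0.14,0],[-0.07,-0.14,0],[-0.07,-0.14,0],[-0.042,-0.09,0],[0,0,0]], twist=[[0,0,0],[0,0,0],[0,0,0],[0,0,0],[0,0,0],[0,0,0],[0,0,0],[0,0,0]], fingers=-1)

```text
t: 24.15
tool_pos: [0.4658, -0.0096, 0.0973]
orientation: [-2.36, -2.072, 0.002]
force: [1.1, -0.2, 0.3]
opening: 0.0934
gripper_force: 0.0
```

```bash
python3 -c "
from h import *
plan((.467,-.009,.005))"
```

```text
t 24.1 [ 0.4658 -0.0096  0.0973] psi 82.5 tilt 0.09 open 0.0934 0.0 q [-0.13 -0.14  1.99 -0.    1.3  -0.  ]
(0.467, -0.009, 0.005) units [0.003 0.005 0.369] len 0.092
```

Request:
play_rows(slide=[[0,0,0.08],[0,0,0.09],[0,0,0.08],[0,0,0.05],[0,0,0.04],[0,0,0.02],[0,0,0.01],[0,0,0]], twist=[[0,0,0],[0,0,0],[0,0,0],[0,0,0],[0,0,0],[0,0,0],[0,0,0],[0,0,0]])

```text
t: 24.95
tool_pos: [0.4689, -0.009, 0.0056]
orientation: [2.36, 2.073, 0.0]
force: [-0.1, 0.0, 0.1]
opening: 0.093
gripper_force: 0.0
```

Request:
play_rows(slide=[[0,0,0],[0,0,0],[0,0,0],[0,0,0],[0,0,0],[0,0,0],[0,0,0],[0,0,0]], twist=[[0,0,0],[0,0,0],[0,0,0],[0,0,0],[0,0,0],[0,0,0],[0,0,0],[0,0,0]], fingers=1, force=15)

```text
t: 25.75
tool_pos: [0.4686, -0.009, 0.0054]
orientation: [2.36, 2.073, 0.0]
force: [-0.9, 0.2, 1.1]
opening: 0.05
gripper_force: 15.0
```

```bash
python3 -c "
from h import *
s=robot.read_state()['tool_pos']
plan((s[0],s[1],.08),(.627,-.036,.08),(.627,-.036,.01))"
```

```text
t 25.8 [ 0.4686 -0.009   0.0054] psi 82.6 tilt 0.00 open 0.0500 15.000026375055313 q [-0.13 -0.    2.04 -0.    1.1   0.  ]
(np.float64(0.4685545299607166), np.float64(-0.009040440380064437), 0.08) units [-0.     0.    -0.298] len 0.075
(0.627, -0.036, 0.08) units [-0.025  0.642  0.   ] len 0.161
(0.627, -0.036, 0.01) units [ 0.   -0.    0.28] len 0.070
```

Request:
play_rows(slide=[[0,0,-0.06],[0,0,-0.12],[0,0,-0.12],[-0.005,0.12,0],[-0.005,0.15,0],[-0.005,0.15,0],[-0.005,0.14,0],[-0.005,0.082,0]], twist=[[0,0,0],[0,0,0],[0,0,0],[0,0,0],[0,0,0],[0,0,0],[0,0,0],[0,0,0]])

```text
t: 26.55
tool_pos: [0.629, -0.0363, 0.0802]
orientation: [2.36, 2.073, 0.001]
force: [0.3, 0.3, 0.3]
opening: 0.0496
gripper_force: 15.0
```

Request:
play_rows(slide=[[0,0,0],[0,0,0.06],[0,0,0.08],[0,0,0.06],[0,0,0.04],[0,0,0.02],[0,0,0.01],[0,0,0.006]], twist=[[0,0,0],[0,0,0],[0,0,0],[0,0,0],[0,0,0],[0,0,0],[0,0,0],[0,0,0]])

```text
t: 27.35
tool_pos: [0.6272, -0.0359, 0.0118]
orientation: [2.36, 2.073, 0.001]
force: [0.2, -0.5, -0.2]
opening: 0.05
gripper_force: 15.0
```

Request:
play_rows(slide=[[0,0,0.004],[0,0,0],[0,0,0],[0,0,0],[0,0,0],[0,0,0],[0,0,0],[0,0,0]], twist=[[0,0,0],[0,0,0],[0,0,0],[0,0,0],[0,0,0],[0,0,0],[0,0,0],[0,0,0]])

```text
t: 28.15
tool_pos: [0.6269, -0.0359, 0.0104]
orientation: [2.36, 2.074, -0.0]
force: [-0.2, 0.0, -0.3]
opening: 0.0497
gripper_force: 15.0
```

Request:
play_rows(slide=[[0,0,0],[0,0,0],[0,0,0],[0,0,0],[0,0,0],[0,0,-0.06],[0,0,-0.14],[0,0,-0.16]], twist=[[0,0,0],[0,0,0],[0,0,0],[0,0,0],[0,0,0],[0,0,0],[0,0,0],[0,0,0]], fingers=-0.6)

```text
t: 28.95
tool_pos: [0.6256, -0.0357, 0.1008]
orientation: [-2.358, -2.072, 0.003]
force: [1.5, -1.1, 0.7]
opening: 0.0748
gripper_force: 0.0
```

Request:
play_rows(slide=[[0,0,-0.1],[0,0,-0.06],[0,0,0],[0,0,0],[0,0,0],[0,0,0],[0,0,0],[0,0,0]], twist=[[0,0,0.14],[0,0,0.14],[0,0,0.14],[0,0,0.14],[0,0,0.14],[0,0,0.14],[0,0,0.14],[0,0,0.14]], fingers=-1)

```text
t: 29.75
tool_pos: [0.6271, -0.0359, 0.1418]
orientation: [3.114, 0.412, 0.002]
force: [0.9, -0.5, -1.0]
opening: 0.093
gripper_force: 0.0
```

```bash
python3 -c "
from h import *
plan((.4395,.256,.14),(.4395,.256,.005))"
```

```text
t 29.8 [ 0.6271 -0.0359  0.1418] psi 15.1 tilt 0.07 open 0.0930 0.0 q [-0.14  0.25  1.49 -0.    1.4   1.17]
(0.4395, 0.256, 0.14) units [-0.421 -1.323  0.006] len 0.347
(0.4395, 0.256, 0.005) units [-0.001 -0.     0.54 ] len 0.135
```

Request:
play_rows(slide=[[-0.06,-0.189,0],[-0.06,-0.189,0],[-0.06,-0.189,0],[-0.06,-0.189,0],[-0.06,-0.189,0],[-0.06,-0.189,0],[-0.06,-0.189,0],[0,0,0]], twist=[[0,0,0],[0,0,0],[0,0,0],[0,0,0],[0,0,0],[0,0,0],[0,0,0],[0,0,0.052]])

```text
t: 30.55
tool_pos: [0.4347, 0.2598, 0.1418]
orientation: [-3.12, -0.344, -0.001]
force: [0.3, 0.4, -0.3]
opening: 0.0932
gripper_force: 0.0
```

```bash
python3 -c "
from h import *
plan((.4395,.256,.005))"
```

```text
t 30.6 [0.4347 0.2598 0.1418] psi 12.6 tilt 0.13 open 0.0932 0.0 q [ 0.44 -0.08  1.84  0.    1.38  1.79]
(0.4395, 0.256, 0.005) units [0.015 0.02  0.547] len 0.137
```

Request:
play_rows(slide=[[0,0,0.12],[0,0,0.12],[0,0,0.12],[0,0,0.08],[0,0,0.06],[0,0,0.03],[0,0,0.015],[0,0,0]], twist=[[0,0,0],[0,0,0],[0,0,0],[0,0,0],[0,0,0],[0,0,0],[0,0,0],[0,0,0]])

```text
t: 31.35
tool_pos: [0.4382, 0.2553, 0.0047]
orientation: [-3.123, -0.336, -0.001]
force: [0.8, 1.2, 1.4]
opening: 0.0931
gripper_force: 0.0
```

Request:
play_rows(slide=[[0,0,0],[0,0,0],[0,0,0],[0,0,0],[0,0,0],[0,0,0],[0,0,0],[0,0,0]], twist=[[0,0,0],[0,0,0],[0,0,0],[0,0,0],[0,0,0],[0,0,0],[0,0,0],[0,0,0]], fingers=1, force=40)

```text
t: 32.15
tool_pos: [0.4378, 0.2551, 0.0042]
orientation: [3.123, 0.336, 0.0]
force: [-0.9, -0.6, 1.2]
opening: 0.0494
gripper_force: 40.0
```

```bash
python3 -c "
from h import *
s=robot.read_state()['tool_pos']
plan((s[0],s[1],.14))"
```

```text
t 32.1 [0.4378 0.2551 0.0042] psi 12.3 tilt 0.01 open 0.0494 39.96394336223602 q [ 0.43  0.1   1.94 -0.    1.1   1.78]
(np.float64(0.4378384335879115), np.float64(0.255052695279121), 0.14) units [-0.     0.    -0.543] len 0.136
```

Request:
play_rows(slide=[[0,0,-0.04],[0,0,-0.1],[0,0,-0.12],[0,0,-0.12],[0,0,-0.1],[0,0,-0.06],[0,0,0],[0,0,0]], twist=[[0,0,0],[0,0,0],[0,0,0],[0,0,0],[0,0,-0.06],[0,0,-0.12],[0,0,-0.13],[0,0,-0.13]])

```text
t: 32.95
tool_pos: [0.4383, 0.2554, 0.1407]
orientation: [-2.961, -1.049, -0.003]
force: [-0.4, 0.4, -0.8]
opening: 0.0498
gripper_force: 40.0
```

Request:
play_rows(slide=[[0,0,0],[0,0,0],[0,0,0],[0,0,0],[0,0,0],[0,0,0],[0,0,0],[0,0,0]], twist=[[0,0,-0.13],[0,0,-0.13],[0,0,-0.13],[0,0,-0.13],[0,0,-0.13],[0,0,-0.13],[0,0,-0.1],[0,0,-0.025]])

```text
t: 33.75
tool_pos: [0.4377, 0.2551, 0.1396]
orientation: [-2.16, -2.281, -0.0]
force: [-0.2, -0.4, -0.4]
opening: 0.0497
gripper_force: 40.0
```

```bash
python3 -c "
from h import *
plan((.6045,-.214,.14),(.6045,-.214,.009))"
```

```text
t 33.8 [0.4377 0.2551 0.1396] psi 93.1 tilt 0.01 open 0.0497 39.962223172187805 q [ 0.43 -0.07  1.84  0.    1.37  0.37]
(0.6045, -0.214, 0.14) units [-1.91   0.564 -0.002] len 0.498
(0.6045, -0.214, 0.009) units [-0.    -0.     0.524] len 0.131
```

Request:
play_rows(slide=[[-0.06,0.018,0],[-0.12,0.035,0],[-0.15,0.044,0],[-0.15,0.044,0],[-0.15,0.044,0],[-0.15,0.044,0],[-0.15,0.044,0],[-0.15,0.044,0]], twist=[[0,0,0],[0,0,0],[0,0,0],[0,0,0],[0,0,0],[0,0,0],[0,0,0],[0,0,0]])

```text
t: 34.55
tool_pos: [0.5313, -0.012, 0.1396]
orientation: [2.166, 2.276, 0.001]
force: [0.2, 0.6, -1.4]
opening: 0.0496
gripper_force: 40.0
```

Request:
play_rows(slide=[[-0.15,0.045,0],[-0.15,0.045,0],[-0.15,0.045,0],[-0.15,0.045,0],[-0.12,0.035,0],[-0.07,0.02,0],[-0.04,0.012,0],[0,0,0]], twist=[[0,0,0],[0,0,0],[0,0,0],[0,0,0],[0,0,0],[0,0,0],[0,0,0],[0,0,0]])

```text
t: 35.35
tool_pos: [0.6034, -0.2154, 0.1391]
orientation: [-2.166, -2.276, 0.0]
force: [-0.4, -0.9, -1.0]
opening: 0.0496
gripper_force: 40.0
```

```bash
python3 -c "
from h import *
plan((.6045,-.214,.01))
shot('side','side1')"
```

```text
t 35.4 [ 0.6034 -0.2154  0.1391] psi 92.8 tilt 0.01 open 0.0496 39.96281147003174 q [-0.42  0.29  1.46 -0.    1.4  -0.47]
(0.6045, -0.214, 0.01) units [0.005 0.005 0.516] len 0.129
```

View pics/side1.png

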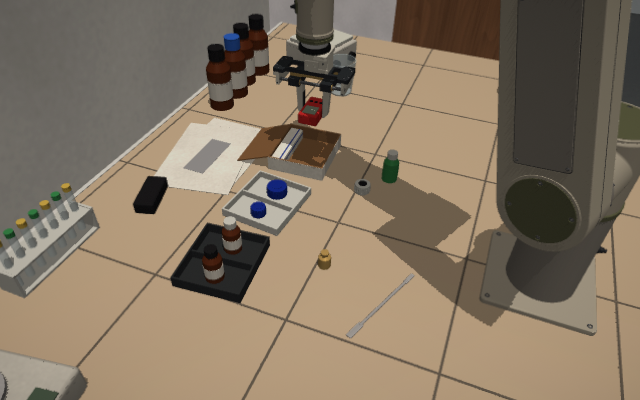

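Both bottles stand in the black tray at (213,265) and (231,235), and both caps lie in the white tray at (258,210) and (277,188). The meter is held level over the kit box. Before lowering it I'll check the free-space edges by depth.

```bash
python3 - <<'E'
from h import *
for n in('top','side'):
    f=np.load(n+'0.npz'); d=f['d']; v,u=np.mgrid[:400,:640]
    P=pts(n,np.c_[u.ravel(),v.ravel()],d.ravel()); P=P[d.ravel()>0]
    for y in(-.25,-.214,-.18):
        Q=P[(abs(P[:,1]-y)<.006)&(P[:,0]>.52)&(P[:,0]<.73)]
        fl=Q[(Q[:,2]<.012)&(Q[:,0]>.56)&(Q[:,0]<.68),0]; c=Q[(Q[:,2]>.024)&(Q[:,0]>.62),0]; w=Q[(Q[:,2]>.025)&(Q[:,0]<.58),0]
        print(n,y,'floor',fl.min().round(3),fl.max().round(3),'carton from',c.min().round(3),'wall',w.min().round(3),w.max().round(3))
E
```

```text
top -0.25 floor 0.562 0.663 carton from 0.661 wall 0.549 0.553
top -0.214 floor 0.562 0.66 carton from 0.658 wall 0.547 0.55
top -0.18 floor 0.56 0.658 carton from 0.657 wall 0.545 0.55
side -0.25 floor 0.571 0.663 carton from 0.662 wall 0.549 0.554
side -0.214 floor 0.569 0.661 carton from 0.659 wall 0.548 0.554
side -0.18 floor 0.567 0.66 carton from 0.658 wall 0.546 0.552
```

Request:
play_rows(slide=[[0.005,0.005,0.06],[0,0,0.1],[0,0,0.1],[0,0,0.1],[0,0,0.07],[0,0,0.04],[0,0,0.02],[0,0,0.01]], twist=[[0,0,0],[0,0,0],[0,0,0],[0,0,0],[0,0,0],[0,0,0],[0,0,0],[0,0,0]])

```text
t: 36.2
tool_pos: [0.605, -0.213, 0.0143]
orientation: [2.162, 2.278, 0.0]
force: [0.0, -0.3, -0.3]
opening: 0.0497
gripper_force: 40.0
```

Request:
play_rows(slide=[[0,0,0.01],[0,0,0.006],[0,0,0],[0,0,0],[0,0,0],[0,0,0],[0,0,0],[0,0,0]], twist=[[0,0,0],[0,0,0],[0,0,0],[0,0,0],[0,0,0],[0,0,0],[0,0,0],[0,0,0]])

```text
t: 37.0
tool_pos: [0.6046, -0.2131, 0.0102]
orientation: [2.163, 2.278, -0.0]
force: [-0.3, 0.4, -1.0]
opening: 0.0498
gripper_force: 40.0
```

Lower 2 mm more, then open only to about 62 mm (backs about 97 mm, within the 107 mm space) and lift.

Request:
play_rows(slide=[[0,0,0.004],[0,0,0.003],[0,0,0],[0,0,0],[0,0,0],[0,0,0],[0,0,0],[0,0,0]], twist=[[0,0,0],[0,0,0],[0,0,0],[0,0,0],[0,0,0],[0,0,0],[0,0,0],[0,0,0]])

```text
t: 37.8
tool_pos: [0.6046, -0.2131, 0.0084]
orientation: [-2.163, -2.278, 0.0]
force: [0.0, -0.3, -2.2]
opening: 0.0498
gripper_force: 40.0
```

Request:
play_rows(slide=[[0,0,0],[0,0,0],[0,0,0],[0,0,0],[0,0,-0.03],[0,0,-0.06],[0,0,-0.1],[0,0,-0.14]], twist=[[0,0,0],[0,0,0],[0,0,0],[0,0,0],[0,0,0],[0,0,0],[0,0,0],[0,0,0]], fingers=-0.33)

```text
t: 38.6
tool_pos: [0.6036, -0.2126, 0.0912]
orientation: [-2.161, -2.277, 0.001]
force: [0.9, 0.1, 0.3]
opening: 0.0619
gripper_force: 0.0
```

Request:
play_rows(slide=[[0,0,-0.14],[0,0,-0.1],[0,-0.14,0],[0,-0.14,0],[0,-0.14,0],[0,-0.14,0],[0,-0.08,0],[0,0,0]], twist=[[0,0,0],[0,0,0],[0,0,0],[0,0,0],[0,0,0],[0,0,0],[0,0,0],[0,0,0]])

```text
t: 39.4
tool_pos: [0.4435, -0.2218, 0.1524]
orientation: [2.163, 2.276, -0.0]
force: [1.0, -0.8, 0.7]
opening: 0.0613
gripper_force: 0.0
```

```bash
python3 -c "
from h import *
plan()
shot('side','side2');p,d=shot('top','top2')
v,u=np.mgrid[:400,:640]
P=pts('top',np.c_[u.ravel(),v.ravel()],d.ravel()); q=p.reshape(-1,3).astype(int)
m=(q[:,0]>100)&(q[:,1]<50)&(q[:,2]<50)&(abs(P[:,0]-.605)<.09)&(abs(P[:,1]+.214)<.09)
print(P[m].mean(0),cv2.minAreaRect((P[m][:,:2]*1000).astype(np.float32)),np.percentile(P[m][:,2],[50,95]))
cv2.imwrite('pics/f.png',np.hstack([cv2.resize(p[110:260,160:480],None,fx=1.25,fy=1.25)])[:,:,::-1])"
```

```text
t 39.4 [ 0.4435 -0.2218  0.1524] psi 92.9 tilt 0.09 open 0.0613 0.0 q [-0.57 -0.11  1.86 -0.    1.4  -0.62]
[ 0.60493522 -0.21533516  0.03109878] ((603.319091796875, -211.35968017578125), (47.33125686645508, 91.08998107910156), 2.6587367057800293) [0.03108233 0.03442099]
```

View pics/side2.png

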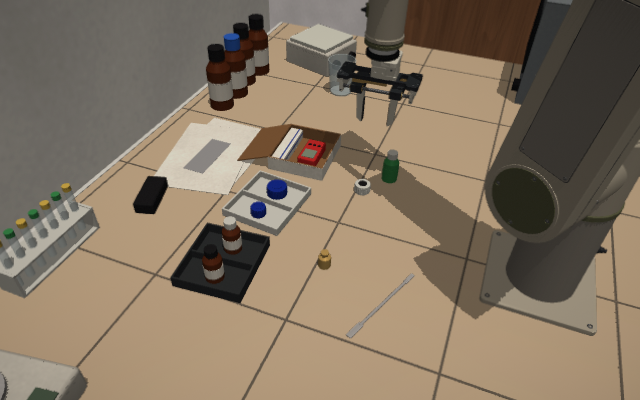

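View pics/f.png

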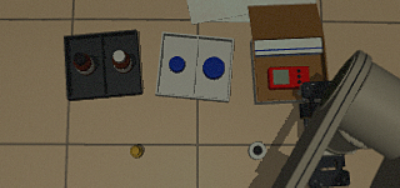

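The meter lies flat, display up, beside the carton at (313,152) in the side view. Depth puts it at (0.605, -0.213) with its top at 0.031 m. The bottles at (213,265) and (231,235) and the caps at (258,210) and (277,188) each sit in their own compartment, and the white cap and weight have not moved. The arm is clear, so I'm handing in.

```bash
python3 -c "
from h import *
print(robot.close_job())"
```

```text
the job is handed in; nothing more can be done
None
```

The job is handed in: final pictures show both amber bottles, both blue caps and the meter in their places and the white cap and brass weight unmoved; the simulator gave no verdict.

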